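Set the transit lock of the shaker

TASK

Lock the shaker's platform for transit: with a fingertip, turn the slotted disc until its slot lines up with the locking bar, then push the bar through the slot until it is fully home against the stop of the keeper on the far side. Only push: do not pick up or lift the bar, and leave the flask, beakers, rubber bung and wash bottle where they stand.

Things in the scene. Friction and masses are not known exactly. Their poses are not given: they have to be found in the camera images.
- shaker: Fixed bench shaker with its transit lock. Origin: on the disc's vertical axis, at bench level. Its +y is the way the bar is pushed (bar's line x = 0); its +x points to the white housing (x 90 to 280, y -200 to 90 mm). The lock sits on an aluminium plate, top at z 8 mm. The platform over the housing has its front edge at x 85, its top at z 66 mm.
- bridge_top (a point): Middle of the top of the bridge over the bar: shaker y -49 mm, 16 long, 36 wide, top 30 mm above the bench. Rails 10 wide flank the bar (x +-8 to +-18 mm in the shaker's frame) from y -191 to -46, top at z 19 mm.
- keeper_stop (a point): Point where the bar's nose ends: face of the keeper's end stop, at shaker y +72 mm, 15 mm above the bench. The keeper is a roofed box, shaker y 44 to 80, 36 wide, top at z 30 mm; a bracket of the same height joins it to the platform.
- lock_disc (a joint): Turn of the slotted disc about the vertical, anticlockwise from above, rad. At 0 the slot lies along the shaker's y, in line with the bar; it goes right across, so pi serves equally. Turns from -3.2 to 3.2, stays where it is left (stiff: 2 to 3 N at a post). Starts well out of line; the shorter way may be clockwise or anticlockwise.
- disc_centre (a point): Centre of the disc's top face, on its axis, 26.5 mm above the bench; axes turn with the disc: y along the slot, x through the two posts. Steel disc of radius 38, cut right through by a slot 20 wide with eased mouths, so that it is two half-moons 18 high.
- post_1 (a point): Centre of the top of one upright round post on the disc, at disc x +27 mm, radius 6, standing 26 above the disc's top (its top is 52.5 mm above the bench). Push it sideways to turn the disc.
- post_2 (a point): Centre of the top of the other, equal post, at disc x -27 mm.
- locking_bar: Loose steel bar, 14 wide, 14 high, 140 long, about 0.15 kg, lying in the guide rails with 1 mm of play. Origin on its underside at mid-length; its y axis points along it to the rounded nose (at y +70 mm). It starts with the nose 6 to 18 mm short of the disc's rim; fully home its origin is 2 mm past the disc's axis (shaker y +2 mm).
- bar_push (a point): Centre of the rear face of the bar's push plate, which stands across its tail: 32 wide, 26 high, 7 thick, from 22 to 48 mm above the bench, so 3 mm clear of the rails. This point lies 70 mm behind the bar's origin and 35 mm above the bench. Push here along the shaker's +y.
- conical_flask: Glass conical flask, 92 wide, 124 high, standing on the shaker's platform. Origin under its centre. Leave alone.
- beaker_small: Small glass beaker, 68 wide, 90 high, standing on the shaker's platform. Origin under its centre. Leave alone.
- bung: Black rubber bung, 34 wide, 22 high, on the bench in front of the lock. Origin under its centre. Leave alone.
- beaker_tall: Glass beaker, 77 wide, 118 high, on the bench to the left of the lock. Origin under its centre. Leave alone.
- wash_bottle: White wash bottle, 96 by 131, 260 high, on the bench to the right, beyond the lock. Origin under its centre. Leave alone.
Not all that is in view belongs to the job. Of the things that look like the locking_bar, the smallest one is meant.

How it is judged:
By the outcome, as a careful person would: the job done as asked, in the order asked, and still so for the second after the job is handed in, with the robot touching nothing.
It also fails if it takes over 56 s, if anything falls off the work surface, if the arm or the gripper's body presses on something with over 40 N, if the wrist force passes 120 N, or if a joint passes its speed limit or range.

ROBOT

A 7-joint arm with a two-finger parallel gripper is mounted at the origin on a cart in front of the work surface, level with it; the furniture and walls round the work are solid. World frame = base frame: x ahead of the robot, y to its left, z up, the work surface at z = 0. Lengths are in m, angles in degrees, forces in N, time in s.
With the tool pointing down it reaches from about 0.4 to 0.875 m from the base axis. Payload 6.5 kg.
Tool frame: the origin (TCP) lies midway between the tips of the shut fingers; the grasp point (between the pads) lies 19 mm behind it; z points along the fingers, x is the direction in which the jaws open and shut, and the axes are right-handed (so a half turn about z gives the same grasp; the last joint's range is limited). The gripper opens to 85 mm and grips with 20 to 120 N. Pads are 22 mm wide; open, the fingers measure 114 mm over their backs; the gripper's body (76 mm by 85 mm) begins 54 mm behind the grasp point. The pads swing forward as they close: fully open they stand 13 mm farther back than shut.
Start: joints at [65.65, 30.733, -0.252, 88.115, 0.149, 61.152, -4.079], TCP at [0.228, -0.609, 0.231] pointing down, gripper open.
Joint ranges: [-154.64, 154.64], [-21.42, 123.67], [-72.66, 72.17], [13.99, 137.28], [-74.86, 254.86], [10.95, 109.41], [-158.01, 158.01]. Speed limits (degrees/s): [136.94, 136.94, 180, 180, 180, 180, 180].

INTERFACE

Orientations are given as a 3x3 rotation matrix whose columns are the frame's x, y, z axes.
In Python, from cell import manip gives the robot as it stands.
- The arm moves only by the tool move_arm, never from a script. Its argument "steps" is one flat list of numbers, 5 for each row, row after row: the shift along the world's x, y, z in m, then the turn about the world's z in degrees, then the opening, from 0 (shut) to 1 (fully open). In form: [dx, dy, dz, yaw, hand, dx, dy, dz, yaw, hand, ...]. A call has exactly 5 rows; each row is the pose to reach, as a shift and turn from the pose commanded when the call began; what a row does not reach only later rows make up. A row lasts 1/10 s, in which the tool goes at most 50 mm and 8.59 degrees, less where a joint would pass 70% of its speed; a pose out of reach is approached as far as the arm can. A call with a gripper value outside its range is refused whole. The fingers move at their own pace and stop on an object; "squeeze" is the grip in N (left out, the last holds). Time passes only in rows, so rows that repeat a pose let the fingers close, or fill a call up. It gives the time, the measured TCP pose, the force and the opening at its end, in the units of the state.
- manip.observe(): the state, without advancing time (a new reading comes with each control period).
- manip.capture(name): name is "scene" or "top" or "wrist"; returns the picture (480x640x3 uint8, red, green, blue); there is no depth.
- manip.camera_model(name): a dict with "fx", "fy", "cx", "cy" (pixels), "origin" and "orientation" of the camera in the world. Camera axes: x right, y down, z forward; pixel columns grow to the right and rows downward; lengths in m; the calibration is good to about 2 mm. A picture is of the moment at which its call begins: read the wrist's pose just before it. camera_model takes no time and is no camera call; for the wrist camera it gives the pose at the moment of the call.
- manip.close_job(): hands the job in, once; it reports no verdict.
The state is a dict: "t": time; "joint_positions": joint angles; "qvel": joint speeds; "joint_efforts": joint torques, N m; "position": TCP position; "tcp_rot": TCP orientation; "contact_force": force on the tool from outside, world axes, zero at the start; "moment": the same for the moment, N m; "gripper_width": finger opening in m.
Only numpy, scipy, OpenCV 4.12 (cv2) and the standard library are available. Lean on these libraries where they do the work, as an engineer would, in place of code of your own. Each camera call takes 0.05 s, during which the arm holds its last target.

## Working session

There is one attempt and no reset: what is moved stays moved. The work goes in short steps, Python scripts to look and compute and a tool call to move; the robot and the scene stay as the last step left them, time stands still between calls to the robot, and variables do not carry over. Pictures are saved under pics/ and viewed, and the job is handed in when it is done.

Besides the shell and the picture viewer there is one more tool, called after "Call:" as name(argument=value, ...) on one line, values as JSON. move_arm: Moves the arm, as the interface text tells. Its arguments: {"type":"object","properties":{"steps":{"type":"array","items":{"type":"number"}},"squeeze":{"type":"number"}},"required":["steps"]}

```bash
mkdir -p pics; ls
python3 - <<'E'
from cell import manip
import cv2
s=manip.observe();print(s['t'],s['position'],s['gripper_width'])
for n in("scene","top","wrist"):
    m=manip.camera_model(n);print(n,m)
    cv2.imwrite(f"pics/{n}0.png",manip.capture(n)[:,:,::-1])
E
```

```text
pics
0.0 [ 0.22799856 -0.60799122  0.23037448] 0.08533459685686019
scene {'fx': 511.18329986473236, 'fy': 511.18329986473236, 'cx': 317.1670382486917, 'cy': 245.7843366230531, 'origin': array([0.23510938, 0.77720726, 0.65696113]), 'orientation': array([[-0.90455867, -0.2472549 ,  0.34733072],
       [-0.42594707,  0.48871764, -0.76139619],
       [ 0.01851229, -0.83667203, -0.54739128]])}
top {'fx': 447.86693048440407, 'fy': 447.86693048440407, 'cx': 321.1120032688414, 'cy': 246.49727262947388, 'origin': array([ 0.51653889, -0.04046924,  1.13396875]), 'orientation': array([[ 0.00343491, -0.99565316,  0.0930752 ],
       [-0.99977468, -0.00536897, -0.0205371 ],
       [ 0.02094755, -0.09298368, -0.99544725]])}
wrist {'fx': 383.8326819672007, 'fy': 383.8326819672007, 'cx': 316.3559673862747, 'cy': 237.86829988148313, 'origin': array([ 0.29269119, -0.58356693,  0.37375304]), 'orientation': array([[ 0.35228968, -0.89860328, -0.26154182],
       [-0.93589049, -0.33854757, -0.09743989],
       [-0.00098454,  0.27910156, -0.96026108]])}
```

View pics/scene0.png

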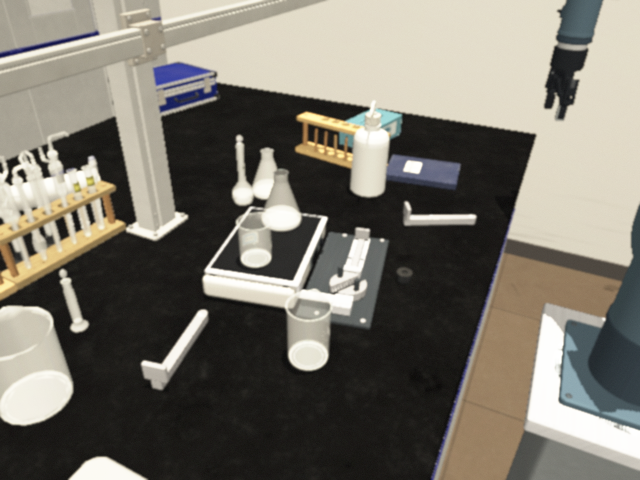

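View pics/top0.png

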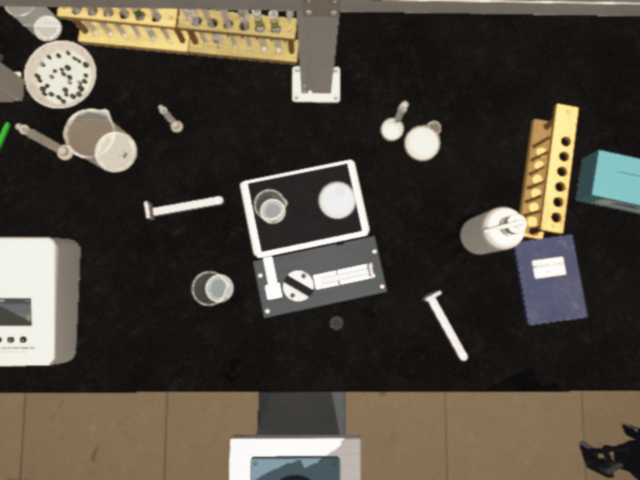

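View pics/wrist0.png

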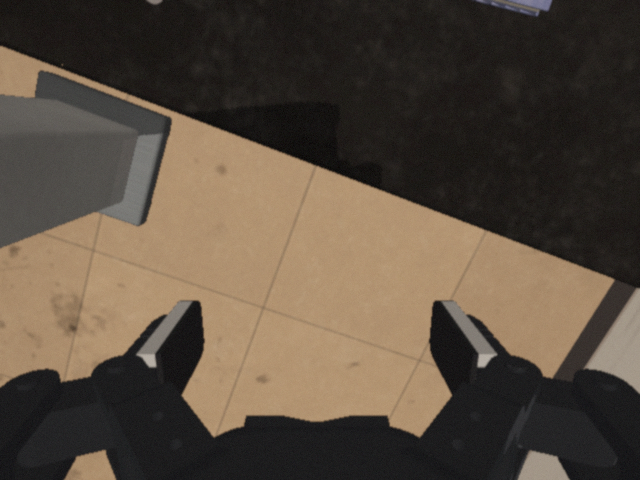

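Candidates for the locking bar (top view): A in the rails (345,275), B loose (185,207), C loose (446,325). A sits in the rails and appears the shortest. I'll check it in an enlarged crop.

Run:
```python
import cv2
t=cv2.imread("pics/top0.png");s=cv2.imread("pics/scene0.png")
cv2.imwrite("pics/top0c.png",cv2.resize(t[225:325,245:395],None,fx=5.3,fy=5.3,interpolation=cv2.INTER_CUBIC))
cv2.imwrite("pics/scene0c.png",cv2.resize(s[215:335,285:405],None,fx=5,fy=5,interpolation=cv2.INTER_CUBIC))
```

```text
(no output)
```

View pics/top0c.png

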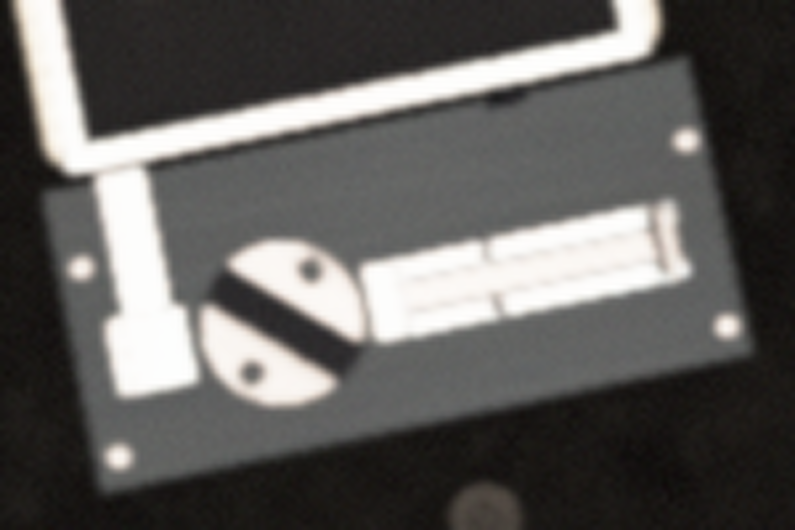

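View pics/scene0c.png

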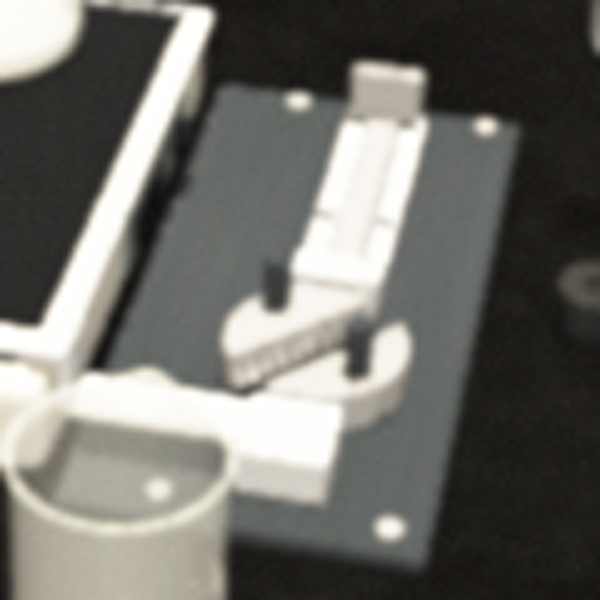

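A is in the rails with its tail plate to the right. The posts are dark, at crop (312,270) and (251,373), and the slot runs upper left to lower right, so about -42° out of line. B and C are longer bars lying loose. Next I'll measure.

```bash
cat > h.py <<'E'
import numpy as np
from cell import manip
def ray(n,p,m=None):
    m=m or manip.camera_model(n)
    d=m['orientation']@np.array([(p[0]-m['cx'])/m['fx'],(p[1]-m['cy'])/m['fy'],1])
    return np.array(m['origin']),d
def plane(n,p,z):
    o,d=ray(n,p);return o+d*(z-o[2])/d[2]
def tri(rs):
    A=0;b=0
    for o,d in rs:
        d=d/np.linalg.norm(d);P=np.eye(3)-np.outer(d,d);A=A+P;b=b+P@o
    x=np.linalg.solve(A,b);return x,[np.linalg.norm((np.eye(3)-np.outer(d,d)/(d@d))@(x-o)) for o,d in rs]
E
python3 - <<'E'
from h import *
np.set_printoptions(precision=4,suppress=True)
T=lambda x,y:(x/5.3+245-.4,y/5.3+225-.4)
S=lambda x,y:(x/5+285-.4,y/5+215-.4)
for n,a,b in(("p1",(312,269),(273,262)),("p2",(251,372),(358,322))):
    print(n,*tri([ray("top",T(*a)),ray("scene",S(*b))]),plane("top",T(*a),.0525),plane("scene",S(*b),.0525))
print("plate R top", plane("top",T(668,237),.048))
dc=plane("top",T(283,323),.0265);print("disc",dc)
sc=[plane("top",T(*p),.009) for p in((81,268),(685,140),(119,457),(728,326))];print(sc)
for a,b in((0,1),(2,3)):
    v=sc[a]-sc[b];print("yaw",np.degrees(np.arctan2(-v[0],v[1])),np.linalg.norm(v))
c=plane("top",T(125,172),.03),
a=[plane("top",T(*p),.0265) for p in((215,285),(350,365))];v=a[0]-a[1];print("slot",np.degrees(np.arctan2(-v[0],v[1])))
# bar rails axis
for z,p in((.03,(388,301)),(.048,(668,237)),(.03,(152,352))):print(plane("top",T(*p),z))
s=manip.observe();print(s['t'],s['tcp_rot'])
m=manip.camera_model("top")
E
```

```text
p1 [ 0.5479 -0.0203  0.0465] [np.float64(0.00017840243730291242), np.float64(0.00017840243730300384)] [ 0.5476 -0.0205  0.0525] [ 0.5451 -0.0125  0.0525]
p2 [0.5006 0.0067 0.05  ] [np.float64(0.0003805604189166672), np.float64(0.00038056041891687813)] [0.501  0.0068 0.0525] [0.4991 0.0098 0.0525]
plate R top [ 0.563  -0.1834  0.048 ]
disc [ 0.5233 -0.0067  0.0265]
[array([0.5489, 0.0893, 0.009 ]), array([ 0.611, -0.197,  0.009]), array([0.4605, 0.0701, 0.009 ]), array([ 0.5227, -0.2168,  0.009 ])]
yaw 12.23873999440566 0.2929206799028456
yaw 12.229088427463642 0.2934875945204576
slot -30.302901467878275
[ 0.5336 -0.0554  0.03  ]
[ 0.563  -0.1834  0.048 ]
[0.5097 0.0535 0.03  ]
0.15 [[ 0.3512 -0.9363 -0.0006]
 [-0.9363 -0.3512  0.0012]
 [-0.0013  0.0001 -1.    ]]
```

Call:
move_arm(steps=[0.024,0.041,0,8,0,0.048,0.082,0,16,0,0.072,0.123,0,24,0,0.096,0.164,0,32,0,0.12,0.205,0,40,0], squeeze=60)

```text
t: 0.65
position: [0.3488, -0.4018, 0.2312]
tcp_rot: [[0.874, -0.487, -0.0], [-0.487, -0.874, -0.0], [-0.0, 0.0, -1.0]]
contact_force: [0.6, 0.3, 0.9]
gripper_width: 0.0121
```

Call:
move_arm(steps=[0.024,0.041,0,8,0,0.048,0.082,0,16,0,0.072,0.123,0,24,0,0.096,0.164,0,32,0,0.12,0.205,0,40,0])

```text
t: 1.15
position: [0.4687, -0.197, 0.2313]
tcp_rot: [[0.982, 0.189, -0.0], [0.189, -0.982, -0.0], [-0.0, 0.0, -1.0]]
contact_force: [-0.1, 0.1, 0.2]
gripper_width: -0.0001
```

Run:
```python
from h import *
s=manip.observe();print(s['t'],s['position'],s['tcp_rot'].round(3),s['gripper_width'],s['joint_positions'],s['contact_force'])
```

```text
1.15 [ 0.46872508 -0.19696232  0.23134389] [[ 0.982  0.189 -0.   ]
 [ 0.189 -0.982 -0.   ]
 [-0.     0.    -1.   ]] -0.00012315917790336393 [ 39.75347035  19.14832471 -26.79627369 108.11654567  10.40945372
  55.10603636  19.11706311] [-0.14701661  0.1174208   0.24794532]
```

Call:
move_arm(steps=[0.022,0.038,-0.02,0.4,0,0.044,0.076,-0.04,0.8,0,0.066,0.114,-0.05,1.3,0,0.087,0.151,-0.06,1.3,0,0.087,0.151,-0.07,1.3,0])

```text
t: 1.65
position: [0.5576, -0.04, 0.1612]
tcp_rot: [[0.977, 0.214, 0.003], [0.214, -0.977, 0.005], [0.004, -0.004, -1.0]]
contact_force: [-1.0, 0.4, 0.4]
gripper_width: -0.0005
```

Run:
```python
from h import *
import cv2
s=manip.observe();print(s['t'],s['position'],s['gripper_width'],s['contact_force'])
print(manip.camera_model("wrist"))
cv2.imwrite("pics/w1.png",manip.capture("wrist")[:,:,::-1])
```

```text
1.65 [ 0.55764462 -0.03996371  0.16119222] -0.0005427511856752478 [-1.04984477  0.36415951  0.40989937]
{'fx': 383.8326819672007, 'fy': 383.8326819672007, 'cx': 316.3559673862747, 'cy': 237.86829988148313, 'origin': array([0.54065283, 0.0282631 , 0.30473634]), 'orientation': array([[ 0.97652858,  0.2064028 ,  0.06156143],
       [ 0.21537299, -0.93908525, -0.26783085],
       [ 0.00253039,  0.27480315, -0.96149718]])}
```

View pics/w1.png

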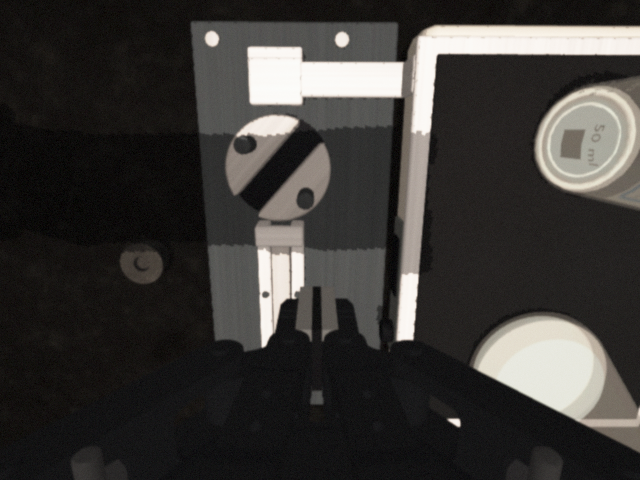

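Run:
```python
from h import *
import cv2
np.set_printoptions(precision=4,suppress=True)
s=manip.observe();print(s['t'],s['position'])
m=manip.camera_model("wrist")
im=manip.capture("wrist")[:,:,::-1]
cv2.imwrite("pics/w2.png",im)
cv2.imwrite("pics/w2c.png",cv2.resize(im[30:330,200:400],None,fx=2.6,fy=2,interpolation=cv2.INTER_CUBIC) if 0 else cv2.resize(im[110:310,215:365],None,fx=3,fy=3,interpolation=cv2.INTER_CUBIC))
np.save("m2.npy",m,allow_pickle=True)
```

```text
1.7 [ 0.5551 -0.0438  0.1592]
```

View pics/w2c.png

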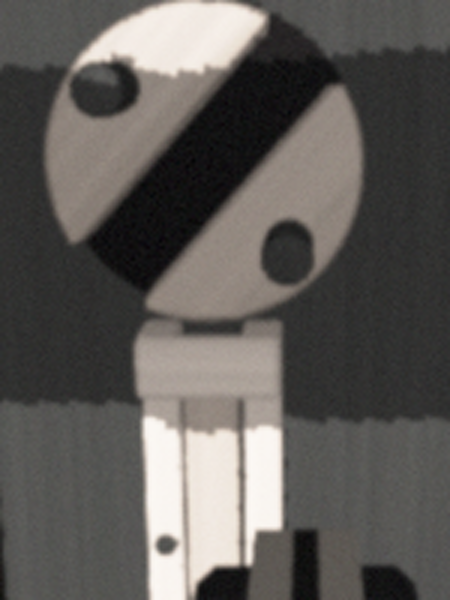

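The disc circle spans crop x 45–362, y 0–320, centred on (203,160). Post 1 is near (288,250), the bridge spans x 135–282, and the pad tip is at (306,530).

Run:
```python
from h import *
np.set_printoptions(precision=4,suppress=True)
m=np.load("m2.npy",allow_pickle=True).item()
C=lambda x,y:(x/3+215-.3,y/3+110-.3)
def pl(p,z):
    o,d=ray("wrist",C(*p),m);return o+d*(z-o[2])/d[2]
dc=pl((203,160),.0265);print("disc",dc)
v=pl((267,18),.0265)-pl((70,243),.0265);w=pl((342,85),.0265)-pl((147,305),.0265)
for q in(v,w):print("slot",np.degrees(np.arctan2(-q[0],q[1])))
for z,p in((.0525,(288,243)),(.0525,(100,80)),(.03,(208,335))):print(pl(p,z))
q=pl((183,410),.022)-pl((190,590),.022);print("bar yaw",np.degrees(np.arctan2(-q[0],q[1])))
for p in((248,590),(361,590),(257,530),(355,530)):print("tip",pl(p,.1592))
o=manip.camera_model("wrist");print(o['origin']-m['origin'])
```

```text
disc [ 0.5199 -0.0041  0.0265]
slot -30.59584463054103
slot -29.93786382138842
[ 0.5432 -0.015   0.0525]
[0.4974 0.0103 0.0525]
[ 0.5293 -0.0447  0.03  ]
bar yaw 12.708017114725328
tip [ 0.546  -0.0458  0.1592]
tip [ 0.5611 -0.0425  0.1592]
tip [ 0.5454 -0.0368  0.1592]
tip [ 0.5583 -0.034   0.1592]
[-0.0005 -0.0024  0.0004]
```

Call:
move_arm(steps=[0,0,-0.03,0,0,0,0,-0.06,0,0,0,0,-0.09,0,0,0,0,-0.115,0,0,0,0,-0.124,0,0])

```text
t: 2.25
position: [0.5532, -0.0497, 0.0354]
tcp_rot: [[0.979, 0.203, -0.004], [0.203, -0.979, -0.001], [-0.004, 0.0, -1.0]]
contact_force: [-0.9, 0.3, -0.7]
gripper_width: 0.0002
```

Call:
move_arm(steps=[0,0,0,0,0,0,0,0,0,0,0,0,0,0,0,-0.001,0.003,0,0,0,-0.001,0.005,0,0,0])

```text
t: 2.75
position: [0.5546, -0.0423, 0.038]
tcp_rot: [[0.979, 0.206, 0.001], [0.206, -0.979, -0.0], [0.001, 0.0, -1.0]]
contact_force: [0.5, 0.6, -0.2]
gripper_width: -0.0002
```

```bash
cat > w.py <<'E'
import sys
from h import *
import cv2
s=manip.observe();print(s['t'],s['position'],s['gripper_width'],s['contact_force'])
im=manip.capture("wrist")[:,:,::-1]
cv2.imwrite(f"pics/{sys.argv[1]}.png",im)
E
python3 w.py w3
```

```text
2.75 [ 0.55456343 -0.04231125  0.03802779] -0.00024502844515639894 [ 0.50578549  0.63874227 -0.19326372]
```

View pics/w3.png

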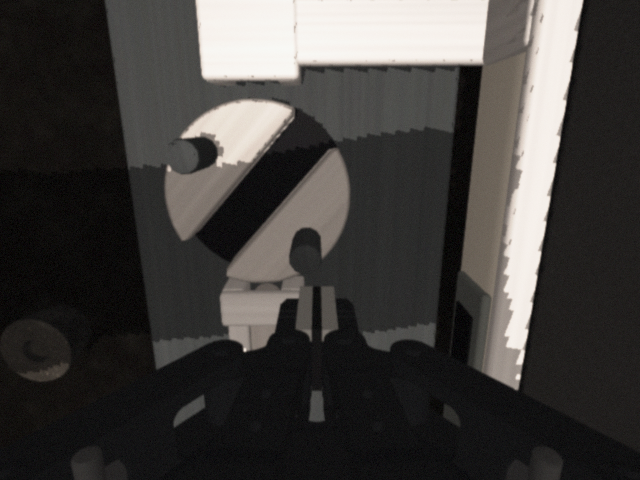

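Call:
move_arm(steps=[0.002,0.004,0,0,0,0.001,0.008,0,0,0,0.0,0.012,0,0,0,-0.0005,0.016,0,0,0,-0.001,0.019,0,0,0])

```text
t: 3.3
position: [0.5566, -0.0264, 0.038]
tcp_rot: [[0.979, 0.203, 0.006], [0.203, -0.979, -0.003], [0.005, 0.004, -1.0]]
contact_force: [5.0, -6.7, -2.0]
gripper_width: -0.0001
```

```bash
python3 w.py w4
```

```text
3.3 [ 0.5566424  -0.02635344  0.03802827] -0.00012895857713683554 [ 5.01388554 -6.6726576  -1.99968191]
```

View pics/w4.png

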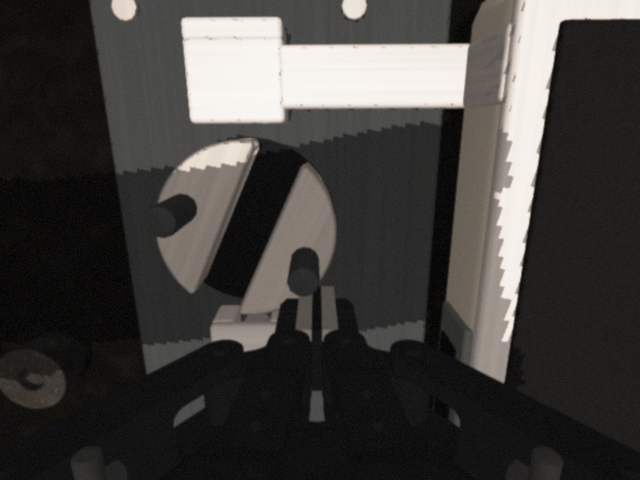

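Call:
move_arm(steps=[0.001,0.002,0,0,0,0.001,0.004,0,0,0,0.001,0.005,0,0,0,0.001,0.006,0,0,0,0.001,0.006,0,0,0])

```text
t: 3.85
position: [0.5545, -0.0176, 0.0374]
tcp_rot: [[0.979, 0.205, 0.001], [0.205, -0.979, -0.0], [0.001, 0.0, -1.0]]
contact_force: [2.7, -2.0, -0.1]
gripper_width: -0.0001
```

```bash
python3 w.py w5
```

```text
3.85 [ 0.55454856 -0.01759571  0.03741125] -6.405721620767835e-05 [ 2.71342791 -1.98589818 -0.11273435]
```

View pics/w5.png

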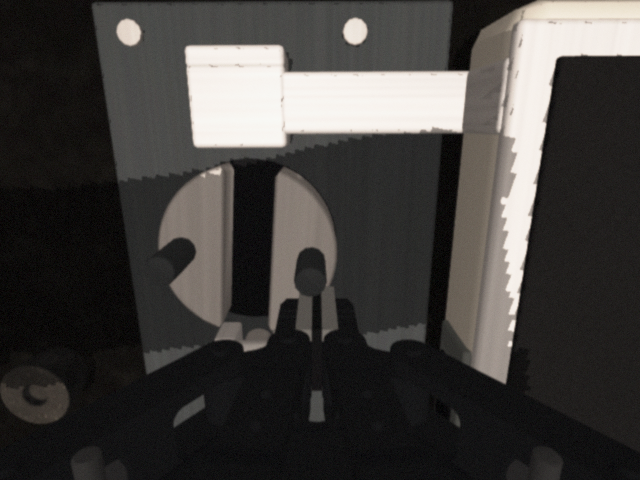

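Slot looks nearly aligned, at image x 232–275. I'll back off and measure the angle.

Call:
move_arm(steps=[0.001,-0.005,0,0,0,0.003,-0.015,0,0,0,0.003,-0.02,0.03,0,0,0.005,-0.025,0.07,0,0,0.005,-0.03,0.1,0,0])

```text
t: 4.4
position: [0.5591, -0.0482, 0.1388]
tcp_rot: [[0.979, 0.205, -0.0], [0.205, -0.979, 0.0], [-0.0, -0.001, -1.0]]
contact_force: [0.6, 0.3, -0.3]
gripper_width: -0.0003
```

Call:
move_arm(steps=[0,0,0,0,0,0,0,0,0,0,0,0,0,0,0,0,0,0,0,0,0,0,0,0,0])

```text
t: 4.9
position: [0.5585, -0.0474, 0.1362]
tcp_rot: [[0.979, 0.206, -0.002], [0.206, -0.979, 0.0], [-0.002, -0.001, -1.0]]
contact_force: [0.1, 0.5, 0.0]
gripper_width: -0.0002
```

Run:
```python
from h import *
import cv2
s=manip.observe();print(s['t'],s['position'],s['contact_force'])
np.save("m6.npy",manip.camera_model("wrist"),allow_pickle=True)
im=manip.capture("wrist")[:,:,::-1]
cv2.imwrite("pics/w6.png",im)
cv2.imwrite("pics/w6c.png",cv2.resize(im[60:310,190:370],None,fx=3,fy=2.4) if 0 else cv2.resize(im[90:290,200:380],None,fx=3,fy=3,interpolation=cv2.INTER_CUBIC))
```

```text
4.9 [ 0.55850296 -0.04736649  0.1362384 ] [0.12656092 0.45187245 0.00668824]
```

View pics/w6c.png

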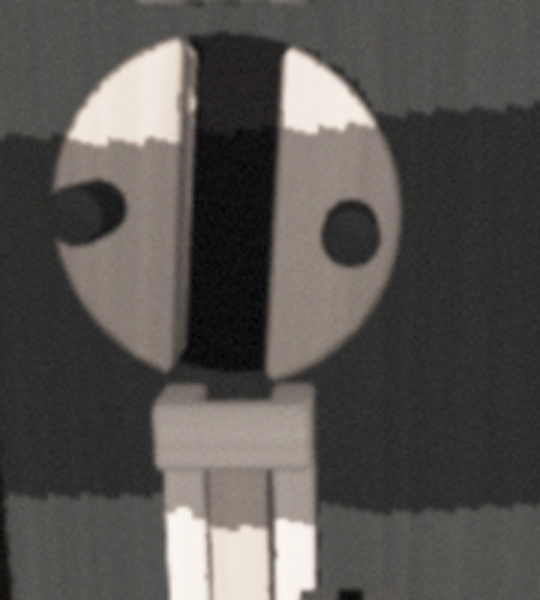

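Run:
```python
from h import *
np.set_printoptions(precision=4,suppress=True)
m=np.load("m6.npy",allow_pickle=True).item()
C=lambda x,y:(x/3+200-.3,y/3+90-.3)
def pl(p,z):
    o,d=ray("wrist",C(*p),m);return o+d*(z-o[2])/d[2]
def yaw(a,b,z):
    v=pl(a,z)-pl(b,z);return np.degrees(np.arctan2(-v[0],v[1]))
print(yaw((182,40),(169,370),.0265),yaw((284,50),(268,376),.0265))
print("bar",yaw((208,470),(213,600),.022),yaw((271,470),(272,590),.022),"rails",yaw((315,480),(317,580),.019),yaw((164,480),(170,590),.019))
a=pl((155,465),.03);b=pl((313,466),.03);v=b-a;print("bridge",np.degrees(np.arctan2(v[1],v[0])),np.linalg.norm(v))
print("disc",pl((228,206),.0265))
```

```text
7.249164943223677 8.075876636283603
bar 12.092006225484207 11.31548830894078 rails 12.55934504509679 12.355694738711266
bridge 11.624011635963141 0.03585311377038096
disc [ 0.5203 -0.0032  0.0265]
```

Call:
move_arm(steps=[0,0,-0.03,0,0,0,0,-0.06,0,0,0,0,-0.09,0,0,-0.001,0.005,-0.1,0,0,-0.002,0.012,-0.1,0,0])

```text
t: 5.45
position: [0.556, -0.0352, 0.036]
tcp_rot: [[0.979, 0.205, -0.003], [0.205, -0.979, 0.0], [-0.003, -0.001, -1.0]]
contact_force: [-0.0, -0.4, -1.1]
gripper_width: 0.0002
```

Call:
move_arm(steps=[-0.001,0.006,0,0,0,-0.002,0.012,0,0,0,-0.003,0.017,0,0,0,-0.003,0.02,0,0,0,-0.003,0.02,0,0,0])

```text
t: 5.95
position: [0.5548, -0.0154, 0.0379]
tcp_rot: [[0.979, 0.206, 0.001], [0.206, -0.979, -0.0], [0.001, 0.001, -1.0]]
contact_force: [0.6, -0.0, -0.1]
gripper_width: 0.0001
```

Call:
move_arm(steps=[0,0.0003,0,0,0,0,0.0003,0,0,0,0,0.0003,0,0,0,0,0.0003,0,0,0,0,0.0003,0,0,0])

```text
t: 6.45
position: [0.5542, -0.0155, 0.0372]
tcp_rot: [[0.979, 0.205, -0.0], [0.205, -0.979, -0.0], [-0.0, 0.0, -1.0]]
contact_force: [0.5, -1.1, 0.1]
gripper_width: -0.0003
```

Call:
move_arm(steps=[0.001,-0.005,0,0,0,0.003,-0.015,0,0,0,0.003,-0.02,0.03,0,0,0.005,-0.025,0.07,0,0,0.005,-0.0323,0.1,0,0])

```text
t: 6.95
position: [0.5599, -0.0484, 0.1391]
tcp_rot: [[0.979, 0.205, 0.001], [0.205, -0.979, 0.0], [0.001, -0.0, -1.0]]
contact_force: [1.3, -0.1, -0.3]
gripper_width: 0.0002
```

Call:
move_arm(steps=[0,0,0,0,0,0,0,0,0,0,0,0,0,0,0,0,0,0,0,0,0,0,0,0,0])

```text
t: 7.45
position: [0.5586, -0.0473, 0.1363]
tcp_rot: [[0.979, 0.206, -0.002], [0.206, -0.979, 0.0], [-0.002, -0.001, -1.0]]
contact_force: [0.0, -0.6, 0.4]
gripper_width: -0.0002
```

Run:
```python
from h import *
import cv2
s=manip.observe();print(s['t'],s['position'],s['contact_force'])
np.save("m6.npy",manip.camera_model("wrist"),allow_pickle=True)
im=manip.capture("wrist")[:,:,::-1]
cv2.imwrite("pics/w7.png",im)
cv2.imwrite("pics/w7c.png",cv2.resize(im[90:290,200:380],None,fx=3,fy=3,interpolation=cv2.INTER_CUBIC))
```

```text
7.45 [ 0.55857018 -0.04733766  0.13626498] [ 0.04121224 -0.6419012   0.42601402]
```

View pics/w7c.png

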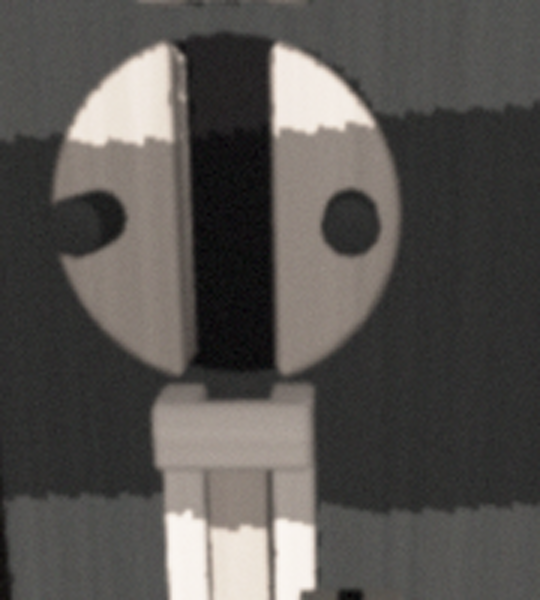

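Run:
```python
from h import *
np.set_printoptions(precision=4,suppress=True)
m=np.load("m6.npy",allow_pickle=True).item()
C=lambda x,y:(x/3+200-.3,y/3+90-.3)
def pl(p,z):
    o,d=ray("wrist",C(*p),m);return o+d*(z-o[2])/d[2]
def yaw(a,b,z):
    v=pl(a,z)-pl(b,z);return np.degrees(np.arctan2(-v[0],v[1]))
print(yaw((169,42),(182,372),.0265),yaw((271,45),(277,374),.0265))
X=np.array([.9774,.2113])
for p,z in (((155,440),.03),((314,440),.03),((182,372),.0265),((277,374),.0265),((169,42),.0265),((271,45),.0265),((208,480),.022),((271,480),.022)): print(p,X@pl(p,z)[:2])
```

```text
11.839247460288306 11.967141096630522
(155, 440) 0.4901419712913709
(314, 440) 0.5259995648764118
(182, 372) 0.49640047610997473
(277, 374) 0.5177508856137817
(169, 42) 0.49684060694292315
(271, 45) 0.518033871255461
(208, 480) 0.500663042934227
(271, 480) 0.5154746009629675
```

Aligned: slot at 11.9° against the lock's ~12.2°, and centred within 1 mm. Next I'll move behind the push plate.

Call:
move_arm(steps=[0.002,-0.035,0,0,0,0.004,-0.075,0,0,0,0.006,-0.115,0,0.2,0,0.008,-0.15,0,0.4,0,0.0095,-0.1725,0,0.4,0])

```text
t: 8.0
position: [0.5681, -0.2237, 0.1367]
tcp_rot: [[0.978, 0.21, -0.001], [0.21, -0.978, -0.001], [-0.001, 0.001, -1.0]]
contact_force: [0.4, -0.1, -0.4]
gripper_width: -0.0001
```

Call:
move_arm(steps=[0,0,0,0,0,0,0,0,0,0,0,0,0,0,0,0,0,0,0,0,0,0,0,0,0])

```text
t: 8.5
position: [0.5689, -0.2189, 0.1373]
tcp_rot: [[0.977, 0.214, 0.0], [0.214, -0.977, 0.0], [0.0, -0.0, -1.0]]
contact_force: [-2.1, -0.7, -0.3]
gripper_width: 0.0001
```

```bash
python3 w.py w8
```

```text
8.5 [ 0.56891626 -0.21890815  0.1373491 ] 6.572328877458184e-05 [-2.14321732 -0.71310858 -0.34115402]
```

View pics/w8.png

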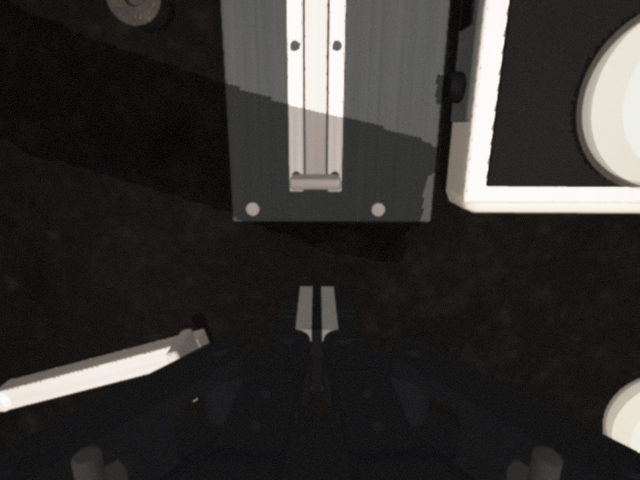

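Call:
move_arm(steps=[0,0,-0.03,0,0,0,0,-0.06,0,0,0,0,-0.09,0,0,0,0,-0.102,0,0,0,0,-0.102,0,0])

```text
t: 9.05
position: [0.5676, -0.2194, 0.0339]
tcp_rot: [[0.977, 0.213, -0.003], [0.213, -0.977, 0.001], [-0.003, -0.002, -1.0]]
contact_force: [-0.5, -0.8, -0.6]
gripper_width: -0.0002
```

```bash
python3 w.py w9
```

```text
9.05 [ 0.56759246 -0.21941994  0.03388594] -0.00017940673335875378 [-0.52560246 -0.79710752 -0.56737761]
```

View pics/w9.png

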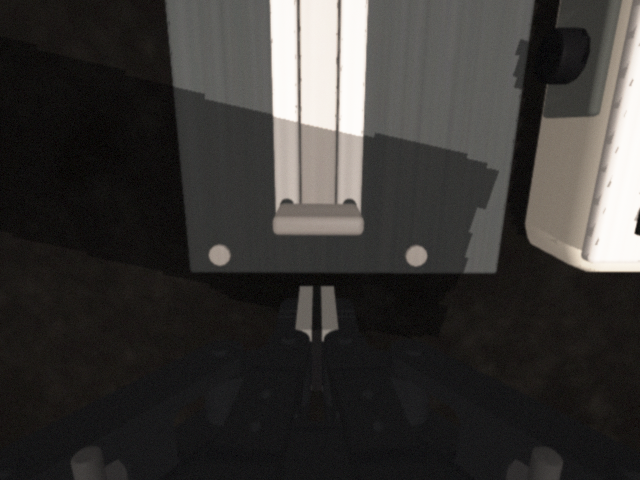

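Call:
move_arm(steps=[-0.002,0.008,0,0,0,-0.0035,0.016,0,0,0,-0.005,0.023,0,0,0,-0.0065,0.03,0,0,0,-0.008,0.037,0,0,0])

```text
t: 9.6
position: [0.561, -0.1828, 0.0358]
tcp_rot: [[0.977, 0.212, 0.001], [0.212, -0.977, -0.001], [0.001, 0.001, -1.0]]
contact_force: [-0.1, -1.5, 1.4]
gripper_width: -0.0
```

Call:
move_arm(steps=[-0.0015,0.007,0,0,0,-0.003,0.014,0,0,0,-0.0045,0.021,0,0,0,-0.006,0.028,0,0,0,-0.0075,0.035,0,0,0])

```text
t: 10.1
position: [0.5531, -0.1475, 0.0353]
tcp_rot: [[0.977, 0.212, -0.0], [0.212, -0.977, -0.0], [-0.0, 0.0, -1.0]]
contact_force: [0.6, -1.2, -0.3]
gripper_width: 0.0
```

```bash
python3 w.py w10
```

```text
10.1 [ 0.55310477 -0.14752368  0.03527256] 1.0655066257445425e-05 [ 0.62767283 -1.24505303 -0.30797408]
```

View pics/w10.png

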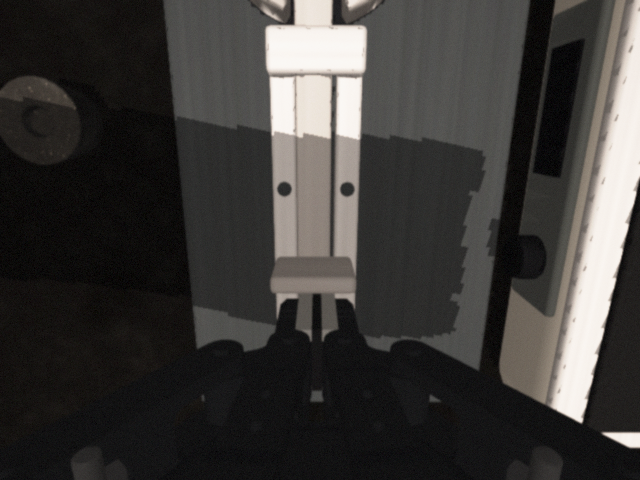

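Call:
move_arm(steps=[-0.0013,0.006,0,0,0,-0.0026,0.012,0,0,0,-0.0039,0.018,0,0,0,-0.0052,0.024,0,0,0,-0.0065,0.03,0,0,0])

```text
t: 10.65
position: [0.5465, -0.1175, 0.0352]
tcp_rot: [[0.977, 0.212, -0.0], [0.212, -0.977, 0.0], [-0.0, -0.0, -1.0]]
contact_force: [0.7, -0.9, -0.5]
gripper_width: 0.0001
```

Call:
move_arm(steps=[-0.001,0.005,0,0,0,-0.002,0.01,0,0,0,-0.003,0.014,0,0,0,-0.004,0.018,0,0,0,-0.0045,0.021,0,0,0])

```text
t: 11.15
position: [0.5421, -0.0967, 0.0353]
tcp_rot: [[0.977, 0.212, -0.0], [0.212, -0.977, 0.0], [-0.0, -0.0, -1.0]]
contact_force: [0.2, -0.4, -0.1]
gripper_width: -0.0001
```

```bash
python3 w.py w11
```

```text
11.15 [ 0.54209202 -0.09673554  0.03525024] -0.00011981593289728014 [ 0.18623098 -0.43454341 -0.07784129]
```

View pics/w11.png

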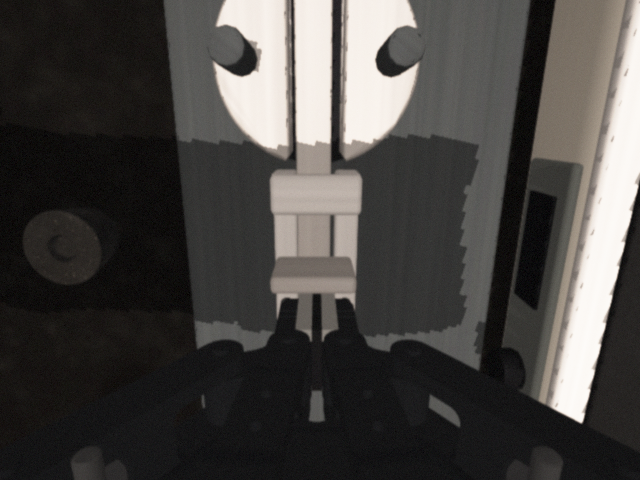

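Call:
move_arm(steps=[-0.0005,0.0025,0,0,0,-0.001,0.005,0,0,0,-0.0015,0.0075,0,0,0,-0.002,0.01,0,0,0,-0.0025,0.012,0,0,0])

```text
t: 11.7
position: [0.5397, -0.0848, 0.0353]
tcp_rot: [[0.977, 0.212, 0.0], [0.212, -0.977, 0.0], [0.0, 0.0, -1.0]]
contact_force: [-0.3, -0.2, -1.0]
gripper_width: -0.0
```

Call:
move_arm(steps=[-0.0002,0.001,0,0,0,-0.0004,0.002,0,0,0,-0.0006,0.003,0,0,0,-0.0008,0.004,0,0,0,-0.001,0.005,0,0,0])

```text
t: 12.2
position: [0.5391, -0.0818, 0.0355]
tcp_rot: [[0.977, 0.211, 0.001], [0.211, -0.977, -0.002], [0.0, 0.002, -1.0]]
contact_force: [1.6, -6.7, 1.2]
gripper_width: 0.0003
```

Call:
move_arm(steps=[-0.0002,0.001,0,0,0,-0.0004,0.002,0,0,0,-0.0006,0.003,0,0,0,-0.0006,0.003,0,0,0,-0.0006,0.003,0,0,0])

```text
t: 12.7
position: [0.5394, -0.0816, 0.0359]
tcp_rot: [[0.978, 0.209, 0.002], [0.209, -0.978, -0.005], [0.001, 0.005, -1.0]]
contact_force: [2.3, -11.2, 0.8]
gripper_width: 0.0004
```

```bash
python3 w.py w12
```

```text
12.7 [ 0.53939846 -0.08161317  0.03590684] 0.0003686501151818349 [  2.31241661 -11.15768089   0.757414  ]
```

View pics/w12.png

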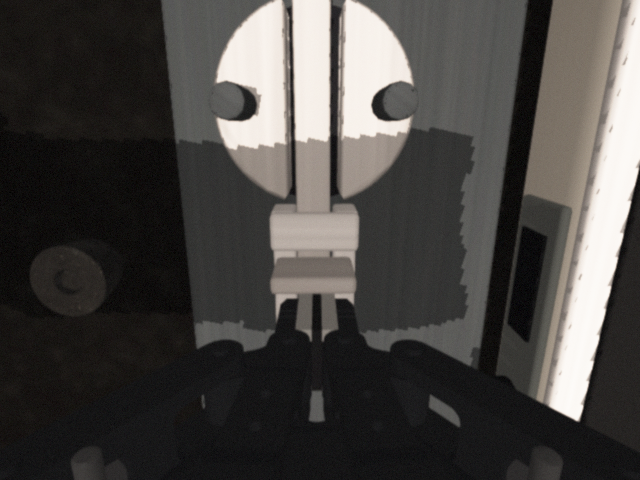

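The push plate (rear edge row ~290) is about 4 mm from the bridge and the force is rising with no motion, so the bar is at the stop. Backing off.

Call:
move_arm(steps=[0.001,-0.006,0,0,0,0.004,-0.02,0,0,0,0.008,-0.04,0,0,0,0.01,-0.05,0.03,0,0,0.012,-0.06,0.07,0,0])

```text
t: 13.25
position: [0.5483, -0.1377, 0.1042]
tcp_rot: [[0.977, 0.212, -0.005], [0.212, -0.977, 0.002], [-0.004, -0.003, -1.0]]
contact_force: [0.7, -1.2, 0.1]
gripper_width: 0.0001
```

Call:
move_arm(steps=[0,0,0.03,0,0,0,0,0.06,0,0,0,0,0.09,0,0,0,0,0.09,0,0,0,0,0.09,0,0])

```text
t: 13.75
position: [0.5502, -0.1374, 0.1955]
tcp_rot: [[0.977, 0.212, 0.001], [0.212, -0.977, 0.0], [0.001, 0.0, -1.0]]
contact_force: [-1.0, 0.1, -0.6]
gripper_width: -0.0
```

```bash
python3 w.py w13
python3 - <<'E'
from h import *
import cv2
s=manip.observe();print(s['t'],s['position'],s['contact_force'])
np.save("m13.npy",manip.camera_model("wrist"),allow_pickle=True)
b=cv2.resize(manip.capture("scene")[215:335,285:405,::-1],None,fx=4,fy=4,interpolation=cv2.INTER_CUBIC)
cv2.imwrite("pics/s13.png",b)
E
```

```text
13.75 [ 0.55022471 -0.13739852  0.19547828] -3.246544134734016e-05 [-0.98306543  0.14595471 -0.60194721]
13.8 [ 0.54954521 -0.13726501  0.19455066] [-0.05619597  0.15978559 -0.46506869]
```

View pics/w13.png

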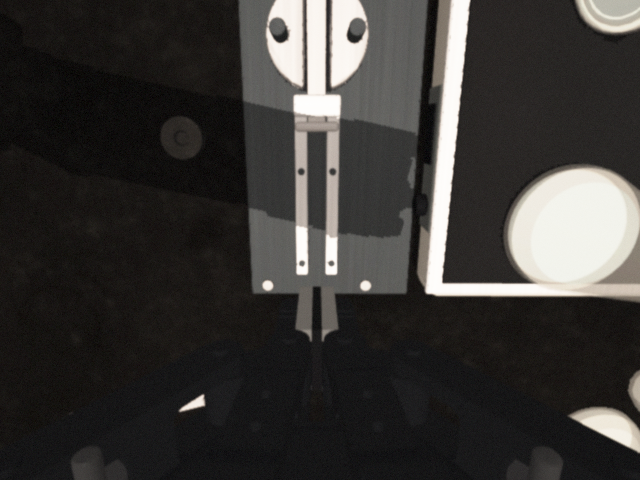

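View pics/s13.png

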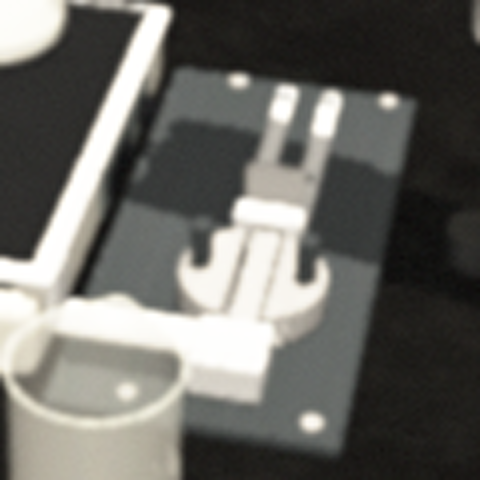

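Run:
```python
import cv2
im=cv2.imread("pics/w13.png");cv2.imwrite("pics/w13c.png",cv2.resize(im[0:150,260:380],None,fx=4,fy=4,interpolation=cv2.INTER_CUBIC))
```

View pics/w13c.png

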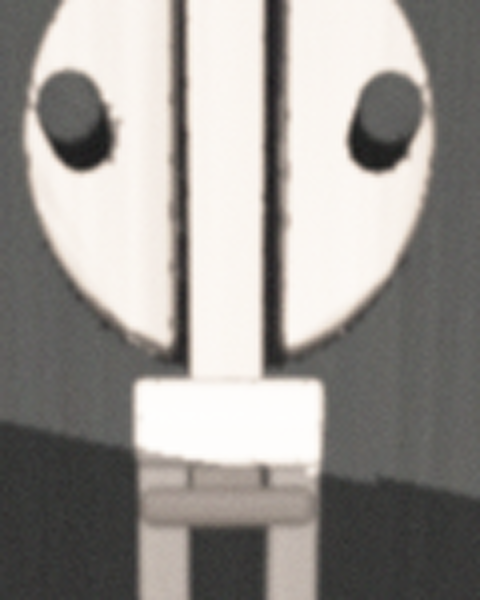

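Run:
```python
from h import *
m=np.load("m13.npy",allow_pickle=True).item()
def pl(x,y,z):
    o,d=ray("wrist",(x/4+260-.4,y/4-.4),m);return (o+d*(z-o[2])/d[2])[:2]
Y=np.array([-.2113,.9774])
pm=(pl(70,104,.0525)+pl(392,106,.0525))/2
for n,p in dict(bridge_front=pl(228,380,.03),bridge_rear=pl(228,465,.03),plate_top_front=pl(228,490,.048),plate_top_rear=pl(228,518,.048),plate_rear_bottom=pl(228,526,.022)).items(): print(n,round(1000*Y@(p-pm),1))
s=manip.observe();print(s['t'])
```

```text
bridge_front -41.4
bridge_rear -56.7
plate_top_front -61.4
plate_top_rear -66.3
plate_rear_bottom -68.0
13.85
```

```bash
python3 -c "
from cell import manip
print(manip.close_job())"
```

```text
the job is handed in; nothing more can be done
None
```

The platform is locked for transit: the bar is fully home through the slot, against the keeper's stop. I handed the job in at about 13.9 s, with the arm clear of everything.

- **Disc:** I pushed post 1 with the shut fingertips and turned the disc about 42° anticlockwise. The first push stopped about 4.5° short, so I gave it a second, 2 mm nudge. Before the bar went in, the slot measured 11.9° against about 12.2° for the lock, and was centred within 1 mm.
- **Bar:** I pushed it by its tail plate along the rails and through the slot. It then stopped moving while the push force rose to about 11 N, well under the limits.
- **Last checks:** After backing off, the wrist view put the plate's front at shaker y -61.4 mm and its lower rear edge at -68.0 mm. The values for fully home are -61 and -68. The plate's upper rear edge read -66.3 mm, about 2 mm off, probably because that edge is rounded. The scene view shows the bar through the slot.
- **Disagreement:** The wrist and top cameras differed by about 4 mm on the absolute position of the disc. I worked from a value in between and from relative measurements.
- **Other items:** My moves stayed clear of the flask, beakers, bung and wash bottle. I saw nothing displaced, but did not measure their final positions.

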